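# Close the high-voltage test box with the hook stick

### The arm

A 6-joint arm with a two-finger parallel gripper is mounted at the origin on the work surface. World frame = base frame: x ahead of the robot, y to its left, z up, the work surface at z = 0. Lengths are in m, angles in degrees, forces in N, time in s.
With the tool pointing down it reaches from about 0.4 to 0.825 m from the base axis. Payload 7 kg.
Tool frame: the origin (TCP) lies at the very end of the fingers, on their centre line; the grasp point (between the pads) lies 19 mm behind it; z points along the fingers, y is the line along which they close (so a half turn about z gives the same grasp; the last joint's range is limited). The gripper opens to 88 mm and grips with 3 to 60 N. Pads are 19 mm wide; open, the fingers measure 130 mm over their backs; the gripper's body (78 mm by 193 mm) begins 47 mm behind the grasp point.
Start: joints at [86.694, 20.546, 0.682, 0, -70.136, -16.507], TCP at [0.229, 0.635, 0.227] pointing down, gripper open.
Joint ranges: [-176.03, 176.03], [-82.01, 121.73], [-58.28, 71.71], [-173.87, 95.51], [-174.79, -0.11], [-173.66, 173.66]. Speed limits (degrees/s): [136.94, 136.94, 172.46, 180, 180, 180].

### API

Orientations are given as [roll, pitch, yaw] about the fixed x, y, z axes, in that order (R = Rz(yaw) Ry(pitch) Rx(roll)).
In Python, from plant import ctrl, viewer gives the robot as it stands.
- The arm moves only by the tool servo_tool, never from a script. Its argument "rows" is a list of rows, each a list of 6 numbers: the shift along the world's x, y, z in mm, then the turn, a rotation vector about the world's x, y, z in degrees. A call has 1 to 5 rows; each row shifts and turns the commanded pose from where the row before left it; what a row does not reach is not made up. A row lasts 1/12 s, in which the tool goes at most 41.7 mm and 7.16 degrees, less where a joint would pass 70% of its speed; a pose out of reach is approached as far as the arm can. A call is refused whole if a number of a shift passes 41.7 or a number of a turn 7.16, either way. A call with a gripper value outside its range is refused whole. "fingers" is the finger opening in mm, from 0 to 87.6, set as the call begins (left out, the last holds). The fingers move at their own pace and stop on an object; the grip force is fixed at half the most. Time passes only in rows, so rows that do not move let the fingers close. It gives the time, the measured TCP pose, the force and the opening at its end, in the units of the state.
- ctrl.get_obs(): the state, without advancing time (a new reading comes with each control period).
- viewer.snapshot(name): name is "side" or "top" or "wrist"; returns (picture, depth): 480x640x3 uint8, red, green, blue; 480x640 float32, m along the optical axis (not along the pixel's ray), 0 where there is no reading.
- viewer.calibration(name): a dict with "fx", "fy", "cx", "cy" (pixels), "origin" and "rotation" of the camera in the world. Camera axes: x right, y up, looking along -z (the intrinsics and any distortion apply to the point x, -y, -z); pixel columns grow to the right and rows downward; lengths in m; the calibration is good to about 2 mm. A picture is of the moment at which its call begins: read the wrist's pose just before it. calibration takes no time and is no camera call; for the wrist camera it gives the pose at the moment of the call.
- ctrl.close_job(): hands the job in, once; it reports no verdict.
The state is a dict: "clock": time; "joint_pos": joint angles; "qvel": joint speeds; "tau": joint torques, N m; "tool_pos": TCP position; "orientation": TCP orientation; "force": force on the tool from outside, world axes, zero at the start; "moment": the same for the moment, N m; "opening": finger opening in m.
Only numpy, scipy, OpenCV 4.12 (cv2) and the standard library are available. Lean on these libraries where they do the work, as an engineer would, in place of code of your own. Each camera call takes 0.05 s, during which the arm holds its last target. There are 200 camera calls.

### The job

Take the insulating hook stick by its handle from its stand, put its hook sideways through the ring eye on the raised cover of the test box, and swing the cover gently down until it is fully shut. The gripper and arm must stay off the box and cover: only the hook, through the eye, may swing it. Then unhook and lay the stick back in both forks of its stand as it was, let go, and leave everything else on the bench where it stands.

Things in the scene. Friction and masses are not known exactly. Their poses are not given: they have to be found in the camera images.
- box: Grey high-voltage test box fixed to the bench, 180 mm (its x) by 150 mm (its y) by 110 mm tall, open on top under a raised hinged cover. Origin: centre of its underside, z up. The hinge runs along its x at its +y side; the cover's free edge comes down on its -y side.
- cover (a joint): Hinge of the cover, rad: 0 = fully shut (level, against a stop), about 1.57 = upright; it starts raised at 1.15 to 1.5. Stiff hinge: the cover stays wherever it is left and never falls by itself; about 1 to 2 N at the eye moves it. The cover is a 180 x 150 x 6 mm plate.
- hinge (a point): Point on the hinge line in the middle of the box's +y side, 113 mm above the bench (75 mm towards +y of the box's origin); axes as the box.
- eye (a point): Centre of the steel ring eye on the middle of the cover's free edge: 7 mm bar, clear opening 33 mm, outside 49 mm, centre 30 mm beyond the edge. Its hole's axis is always parallel to the hinge, so a pin enters sideways along the box's x. It moves on an arc of radius 180 mm about the hinge: height 113 mm + 180 mm * sin(joint), and 180 mm * cos(joint) towards the box's -y from the hinge.
- stick: Insulating hook stick, about 0.12 kg, lying level. Origin: centre of its black handle, 140 (x) by 20 (y) by 24 mm (z). A 10 mm rod runs on along +x to 200 mm from the origin; there a steel pin 8 mm thick turns square off, 60 mm along the stick's -y, with a 13 mm ball at its end. In the stand the pin lies level. It balances 20 to 30 mm from the origin towards the hook.
- hook (a point): Middle of the hook's pin: 200 mm along x and 30 mm along -y of the stick's origin; axes as the stick. Anywhere between rod and ball counts as through the eye.
- stand: Low fixed stand, x along the stick's length. Origin: centre of its underside. Base 150 x 70 x 8 mm; two forks 12 mm thick at x = -50 and +50 mm, 56 mm wide, each with a saddle 45 mm above the bench, 36 mm wide between lips rising to 63 mm. Between the forks the handle is free to be gripped from above. The stick's origin rests 57 mm above the bench.
- meter: Hand-held meter, grey slab 150 x 80 x 34 mm, bystander; origin under its centre.
- reel: Metal wire reel standing on its flange, 64 mm across, 50 mm tall, bystander; origin under its centre.
- can: Closed can, 54 mm across, 150 mm tall, bystander; origin under its centre.
- mug: White mug, 80 mm across, 90 mm tall, bystander; origin under its centre.
- carton: Cardboard carton 170 x 120 x 70 mm, bystander; origin under its centre.
- driver: Screwdriver 180 mm long lying on the bench, bystander; origin under its centre.
Things that resemble listed ones, but are neither listed nor needed, are in the scene too. Leave any brown or purple look-alike of the stand alone.

How it is judged:
By the outcome, as a careful person would: the job done as asked, in the order asked, and still so for the second after the job is handed in, with the robot touching nothing.
It also fails if it takes over 58 s, if anything falls off the work surface, if the arm or the gripper's body presses on something with over 40 N, if the wrist force passes 120 N, or if a joint passes its speed limit or range.

## Working session

There is one attempt and no reset: what is moved stays moved. The work goes in short steps, Python scripts to look and compute and a tool call to move; the robot and the scene stay as the last step left them, time stands still between calls to the robot, and variables do not carry over. Pictures are saved under pics/ and viewed, on a budget of 10 in all, crops included, one or two more only if the job needs it, and the job is handed in when it is done.

Besides the shell and the picture viewer there is one more tool, called as name(argument=value, ...), one argument or row to a line, values as JSON. servo_tool: Moves the arm, as the interface text tells. Its arguments: {"type":"object","properties":{"rows":{"type":"array","items":{"type":"array","items":{"type":"number"}}},"fingers":{"type":"number"}},"required":["rows"]}

```bash
mkdir -p pics; cat > h.py <<'E'
import numpy as np, cv2
from plant import ctrl, viewer
def snap(n,f):
    cal=viewer.calibration(n); p,d=viewer.snapshot(n)
    cv2.imwrite(f'pics/{f}.png',p[:,:,::-1]); np.savez(f'pics/{f}.npz',d=d,p=p,o=cal['origin'],R=cal['rotation'],k=[cal[x] for x in('fx','fy','cx','cy')])
    return cal
def load(f): return np.load(f'pics/{f}.npz')
def cloud(f):
    z=load(f); d=z['d']; fx,fy,cx,cy=z['k']; v,u=np.mgrid[:480,:640]
    P=np.stack([(u-cx)/fx*d,-(v-cy)/fy*d,-d],-1)@z['R'].T+z['o']; P[d==0]=np.nan
    return P
def ray(f,u,v,zz):
    z=load(f); fx,fy,cx,cy=z['k']; r=z['R']@np.array([(u-cx)/fx,-(v-cy)/fy,-1]); return z['o']+r*(zz-z['o'][2])/r[2]
E
python3 - <<'E'
from h import *
for n in('side','top'):
    c=snap(n,n+'0'); print(n,c)
print(ctrl.get_obs())
E
```

```text
side {'fx': 514.8479865074867, 'fy': 514.8479865074867, 'cx': 324.8002790305224, 'cy': 235.584892753865, 'origin': array([ 0.28505745, -0.75336823,  0.97139221]), 'rotation': array([ 40.96396345,   0.14940645, -19.83732884])}
top {'fx': 599.2752421350415, 'fy': 599.2752421350415, 'cx': 313.900404244395, 'cy': 240.72885433080592, 'origin': array([ 0.2377921 , -0.04859299,  1.73154778]), 'rotation': array([  9.80603316,  -0.69264106, -90.00180932])}
{'clock': 0.1, 'joint_pos': array([ 8.66954749e+01,  2.05880713e+01,  6.38780451e-01, -1.57535692e-02,
       -7.01349839e+01, -1.65052290e+01]), 'qvel': array([ 0.03801442, -0.01629842,  0.02317469,  0.06726807, -0.06540426,
        0.03194072]), 'tau': array([-2.34316649e-03, -5.84161341e+01,  2.93753046e+01,  7.01562747e+00,
        1.01677689e-02, -5.25513099e-05]), 'tool_pos': array([0.22866449, 0.63463266, 0.22571241]), 'orientation': array([ 1.79914990e+02, -9.74481533e-03, -1.98151109e+01]), 'force': array([ 0.26911171, -0.54851002, -0.04108316]), 'moment': array([ 0.05935845, -0.02753848, -0.0600256 ]), 'opening': 0.0878652665038624}
```

View pics/top0.png

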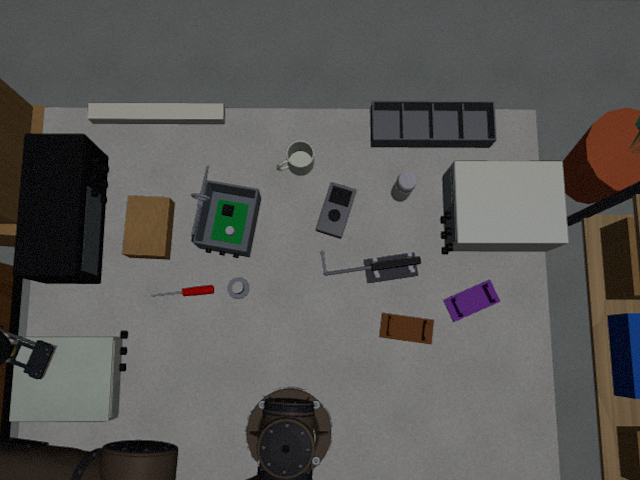

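View pics/side0.png

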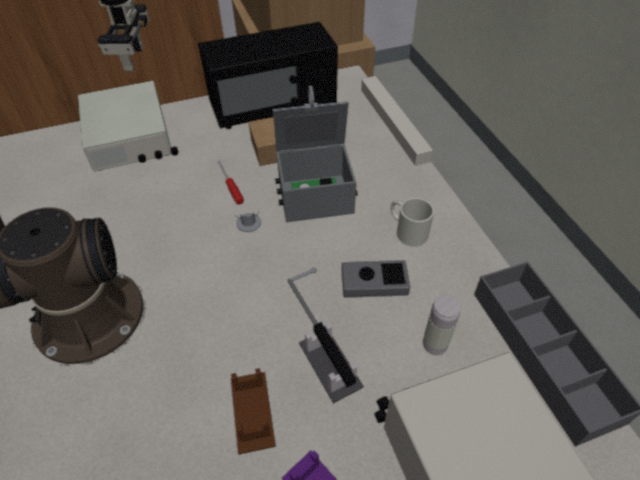

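```bash
sed -i "s/R=cal\['rotation'\]/R=Rotation.from_euler('xyz',cal['rotation'],degrees=True).as_matrix()/; 1a from scipy.spatial.transform import Rotation" h.py
python3 - <<'E'
from h import *
import h
for n in('side','top'):
    z=dict(np.load(f'pics/{n}0.npz')); z['R']=Rotation.from_euler('xyz',viewer.calibration(n)['rotation'],degrees=True).as_matrix(); np.savez(f'pics/{n}0.npz',**z)
P=cloud('top0'); print('bench',P[350,350],P[300,100])
S=cloud('side0'); print('sidebench',S[350,200])
def reg(P,u0,u1,v0,v1,za,zb,name):
    Q=P[v0:v1,u0:u1].reshape(-1,3); Q=Q[(Q[:,2]>za)&(Q[:,2]<zb)]
    if len(Q)<5: print(name,len(Q));return
    r=cv2.minAreaRect(Q[:,:2].astype(np.float32)*1000); print(name,len(Q),'rect',r,'z',np.median(Q[:,2]))
reg(P,185,275,170,270,.095,.12,'boxrim top')
reg(P,185,275,150,270,.13,.4,'cover top')
reg(S,265,360,80,220,.13,.4,'cover side')
reg(P,360,430,245,290,.055,.08,'handle top')
reg(S,300,365,310,400,.055,.08,'handle side')
reg(P,315,366,245,290,.04,.07,'rod top')
reg(P,360,430,245,290,.003,.02,'standbase top')
reg(P,310,360,175,245,.02,.05,'meter')
reg(P,385,420,165,205,.1,.18,'can')
reg(P,110,180,190,265,.05,.1,'carton'); reg(P,225,255,275,305,.03,.06,'reel'); reg(P,272,320,135,180,.05,.12,'mug')
for f,u,v,zz in[('top0',325,273,.057),('top0',323,252,.057),('top0',420,261,.069),('top0',367,267,.069),('side0',290,280,.057),('side0',314,270,.057)]: print(f,u,v,ray(f,u,v,zz))
I1=cv2.imread('pics/top0.png'); I2=cv2.imread('pics/side0.png')
a=cv2.resize(I1[155:265,180:270],None,fx=4,fy=4,interpolation=2);b=cv2.resize(I2[80:220,265:365],None,fx=4,fy=4,interpolation=2);c=cv2.resize(I1[240:300,310:430],None,fx=3,fy=3)
o=np.zeros((600,800,3),np.uint8);o[:440,:360]=a;o[:560,370:770]=b;o[420:600,0:360]=c;cv2.imwrite('pics/crop1.png',o)
E
```

```text
bench [ 0.22184925 -0.17206721  0.00232599] [ 0.36323739  0.54500267 -0.00122782]
sidebench [ 0.2150978  -0.16743893 -0.00195284]
boxrim top 615 rect ((591.2014770507812, 180.77963256835938), (157.6871337890625, 182.43960571289062), 79.75924682617188) z 0.10873942254963564
cover top 342 rect ((595.1074829101562, 215.7973175048828), (47.880332946777344, 182.3729705810547), 73.62158203125) z 0.2608185675637428
cover side 2969 rect ((583.4219360351562, 365.7032470703125), (178.7962646484375, 354.8075256347656), 7.083019733428955) z 0.20286675543050703
handle top 484 rect ((456.7564697265625, -283.4697265625), (56.32352828979492, 170.6471710205078), 9.443076133728027) z 0.06732408819232105
handle side 1063 rect ((456.8636779785156, -278.16754150390625), (57.544090270996094, 184.6147918701172), 8.471324920654297) z 0.06805100101730022
rod top 213 rect ((471.70184326171875, -149.0947265625), (69.08663177490234, 119.77569580078125), 8.310568809509277) z 0.060929432047183596
standbase top 1057 rect ((459.71978759765625, -304.29327392578125), (203.5766143798828, 129.7992401123047), 89.8873367
[... 321 characters left out ...]
9.5014038085938, 405.8434753417969), (123.50470733642578, 171.85971069335938), 87.19100189208984) z 0.06996063905747296
reel 10 rect ((394.3728332519531, 128.64808654785156), (17.93274688720703, 40.614105224609375), 65.85060119628906) z 0.0408497239187422
mug 368 rect ((763.3724365234375, -19.787445068359375), (80.29120635986328, 106.25758361816406), 55.01594924926758) z 0.0787277311671275
top0 325 273 [ 0.43526328 -0.10004025  0.057     ]
top0 323 252 [ 0.49495282 -0.0945743   0.057     ]
top0 420 261 [ 0.46806745 -0.36636201  0.069     ]
top0 367 267 [ 0.45088851 -0.21725322  0.069     ]
side0 290 280 [ 0.43694204 -0.10088682  0.057     ]
side0 314 270 [ 0.49526162 -0.09291394  0.057     ]
```

View pics/crop1.png

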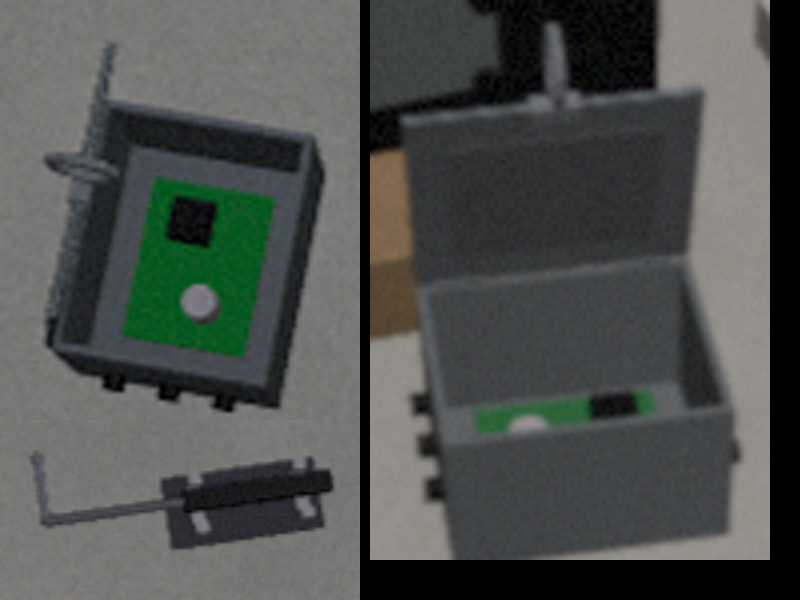

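```bash
python3 - <<'E'
from h import *
for n in('top0','side0'):
    P=cloud(n).reshape(-1,3); c=np.array([.591,.181])
    Q=P[(np.hypot(*(P[:,:2]-c).T)<.2)&(P[:,2]>.13)&(P[:,2]<.33)]
    for lab,th in(('plane',.005),):
        best=None; rng=np.random.default_rng(0)
        for _ in range(500):
            a=Q[rng.choice(len(Q),3,False)]; m=np.cross(a[1]-a[0],a[2]-a[0]); m/=np.linalg.norm(m)+1e-12
            s=abs((Q-a[0])@m)<th
            if best is None or s.sum()>best.sum(): best=s
        A=Q[best]; cc=A.mean(0); m=np.linalg.svd(A-cc)[2][2]; m*=np.sign(m[1])
        print(n,len(Q),best.sum(),'normal',m,'c',cc,'yaw',-np.degrees(np.arctan2(m[0],m[1])),'tilt z',m[2],'zmax',A[:,2].max())
    Rm=P[(np.hypot(*(P[:,:2]-c).T)<.13)&(P[:,2]>.1)&(P[:,2]<.118)]
    psi=np.radians(-10); bx=np.array([np.cos(psi),np.sin(psi)]);by=np.array([-bx[1],bx[0]])
    print('rim x',np.percentile(Rm[:,:2]@bx,[.5,2,98,99.5]),'y',np.percentile(Rm[:,:2]@by,[.5,2,98,99.5]), 'rect',cv2.minAreaRect(Rm[:,:2].astype(np.float32)))
    T=Q[Q[:,2]>.262]; print('high pts',len(T),T[T[:,2]>.27].mean(0), 'max z',T[:,2].max()); print('cover edge bx ext',np.percentile(A[:,:2]@bx,[1,99]))
for f,u,v in(('top0',200,196),('side0',311,95)): print(ray(f,u,v,.285))
E
```

```text
top0 342 259 normal [0.17477941 0.970447   0.16638741] c [0.59078265 0.22412635 0.25154545] yaw -10.209632554233531 tilt z 0.16638740704966373 zmax 0.31696272690871696
rim x [0.46002084 0.46045001 0.64060491 0.64118583] y [0.20206133 0.20244715 0.34912536 0.3511486 ] rect ((0.5912015438079834, 0.18077963590621948), (0.15768712759017944, 0.18243959546089172), 79.75924682617188)
high pts 143 [0.59637108 0.21413891 0.29449335] max z 0.31696272690871696
cover edge bx ext [0.46066616 0.63786922]
side0 2875 2749 normal [0.17082787 0.96571371 0.19548626] c [0.59833776 0.22871327 0.20137961] yaw -10.031442443877268 tilt z 0.1954862557140311 zmax 0.31372709279397837
rim x [0.46094065 0.461628   0.63990978 0.64088245] y [0.19732868 0.19887739 0.35102224 0.35222185] rect ((0.590771496295929, 0.17559075355529785), (0.1582251340150833, 0.1812623143196106), 79.9866714477539)
high pts 122 [0.5953247  0.20758733 0.29415403] max z 0.31372709279397837
cover edge bx ext [0.4625295  0.63851726]
[0.59963754 0.21594151 0.285     ]
[0.60180096 0.2240204  0.285     ]
```

servo_tool(
  rows=[
    [13.4, -29, 11.6, 0, 0, -2.1],
    [13.4, -29, 11.6, 0, 0, -2.1],
    [13.4, -29, 11.6, 0, 0, -2.1],
    [13.4, -29, 11.6, 0, 0, -2.1],
    [13.4, -29, 11.6, 0, 0, -2.1],
  ],
  fingers=87,
)

```text
clock: 0.52
tool_pos: [0.2961, 0.4884, 0.2846]
orientation: [180.0, -0.0, -30.4]
force: [0.5, 0.3, 0.2]
opening: 0.0867
```

servo_tool(
  rows=[
    [13.4, -29, 11.6, 0, 0, -2.1],
    [13.4, -29, 11.6, 0, 0, -2.1],
    [13.4, -29, 11.6, 0, 0, -2.1],
    [13.4, -29, 11.6, 0, 0, -2.1],
    [13.4, -29, 11.6, 0, 0, -2.1],
  ],
)

```text
clock: 0.93
tool_pos: [0.363, 0.3433, 0.3429]
orientation: [180.0, 0.0, -40.9]
force: [-0.0, 0.1, 0.5]
opening: 0.087
```

servo_tool(
  rows=[
    [13.4, -29, 11.6, 0, 0, -2.1],
    [13.4, -29, 11.6, 0, 0, -2.1],
    [13.4, -29, 11.6, 0, 0, -2.1],
    [13.4, -29, 11.6, 0, 0, -2.1],
    [13.4, -29, 11.6, 0, 0, -2.1],
  ],
)

```text
clock: 1.35
tool_pos: [0.4299, 0.1984, 0.4011]
orientation: [-180.0, 0.0, -51.4]
force: [0.3, 0.6, -0.1]
opening: 0.0869
```

servo_tool(
  rows=[
    [1.9, -31.6, -13.1, 0, 0, -2.1],
    [1.9, -31.6, -13.1, 0, 0, -2.1],
    [1.9, -31.6, -13.1, 0, 0, -2.1],
    [1.9, -31.6, -13.1, 0, 0, -2.1],
    [1.9, -31.6, -13.1, 0, 0, -2.1],
  ],
)

```text
clock: 1.77
tool_pos: [0.4388, 0.0404, 0.3344]
orientation: [-180.0, 0.0, -61.9]
force: [1.2, -0.6, 0.1]
opening: 0.0867
```

servo_tool(
  rows=[
    [1.9, -31.6, -13.1, 0, 0, -2.1],
    [1.9, -31.6, -13.1, 0, 0, -2.1],
    [1.9, -31.6, -13.1, 0, 0, -2.1],
    [1.9, -31.6, -13.1, 0, 0, -2.1],
    [1.9, -31.6, -13.1, 0, 0, -2.1],
  ],
)

```text
clock: 2.18
tool_pos: [0.4483, -0.1175, 0.2689]
orientation: [-180.0, 0.0, -72.4]
force: [0.5, -0.5, 0.6]
opening: 0.0874
```

servo_tool(
  rows=[
    [1.9, -31.6, -13.1, 0, 0, -2.1],
    [1.9, -31.6, -13.1, 0, 0, -2.1],
    [1.9, -31.6, -13.1, 0, 0, -2.1],
    [1.9, -31.6, -13.1, 0, 0, -2.1],
    [1.9, -31.6, -13.1, 0, 0, -2.1],
  ],
)

```text
clock: 2.6
tool_pos: [0.4578, -0.2756, 0.2032]
orientation: [180.0, 0.0, -82.9]
force: [1.8, 0.6, -0.1]
opening: 0.087
```

```bash
python3 - <<'E'
from h import *
o=ctrl.get_obs(); print(o['tool_pos'],o['orientation'],o['joint_pos'])
c=snap('wrist','w1'); print(c['origin'],c['rotation'])
E
```

```text
[ 0.45784929 -0.27556426  0.20319162] [ 1.79986305e+02  1.40821961e-02 -8.29221860e+01] [-1.00155514e+01  8.32012302e+00 -1.90040891e+01 -1.06178928e-02
 -6.26930179e+01  1.70982395e+01]
[ 0.46676101 -0.34669573  0.36264652] [-1.54078330e+01 -5.45051275e-02 -1.72955243e+02]
```

View pics/w1.png

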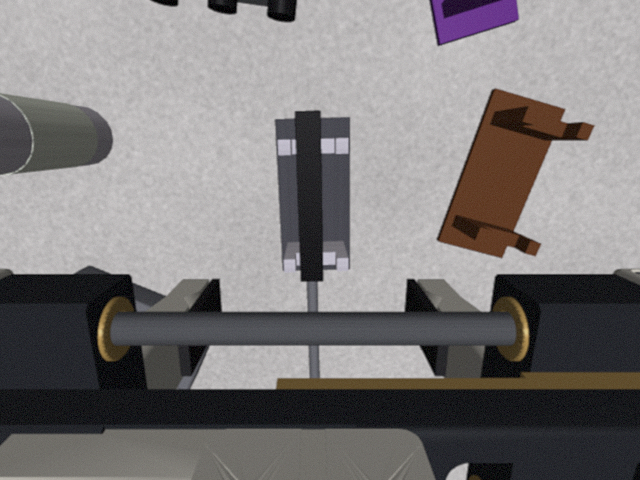

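```bash
python3 - <<'E'
from h import *
for u,v,z in[(308,112,.069),(311.5,280,.069),(284,146,.063),(341,146,.063),(289,260,.063),(343,258,.063),(313,374,.057),(276,121,.008),(350,118,.008)]: print(u,v,ray('w1',u,v,z).round(4))
P=cloud('w1'); print(P[130:270:20,310])
a=ray('w1',308,112,.069);b=ray('w1',311.5,280,.069);d=b-a;print('len',np.linalg.norm(d),'yaw',np.degrees(np.arctan2(d[1],d[0])),'mid',(a+b)/2)
E
```

```text
308 112 [ 0.4727 -0.3672  0.069 ]
311.5 280 [ 0.4533 -0.2309  0.069 ]
284 146 [ 0.4888 -0.3397  0.063 ]
341 146 [ 0.4436 -0.3453  0.063 ]
289 260 [ 0.4748 -0.2446  0.063 ]
343 258 [ 0.4283 -0.2522  0.063 ]
313 374 [ 0.4394 -0.1291  0.057 ]
276 121 [ 0.5026 -0.3599  0.008 ]
350 118 [ 0.4346 -0.371   0.008 ]
[[ 0.46958582 -0.35420592  0.07168348]
 [ 0.46779591 -0.33932586  0.0689734 ]
 [ 0.46593133 -0.32405599  0.07041932]
 [ 0.46400151 -0.30807962  0.06873274]
 [ 0.46204629 -0.29207638  0.07041178]
 [ 0.46003869 -0.27560469  0.07140338]
 [ 0.45789898 -0.25789518  0.06961546]]
len 0.13767683582695 yaw 98.10566076289867 mid [ 0.4630177 -0.2990359  0.069    ]
```

servo_tool(
  rows=[
    [0.5, 0.5, -20, 0, 0, 0.4],
    [0.5, 0.5, -25, 0, 0, 0],
    [0, 0, -25, 0, 0, 0],
    [0, 0, -25, 0, 0, 0],
    [0, 0, -25, 0, 0, 0],
  ],
)

```text
clock: 3.07
tool_pos: [0.459, -0.273, 0.0828]
orientation: [180.0, 0.0, -82.4]
force: [0.3, -0.2, -0.3]
opening: 0.0868
```

servo_tool(
  rows=[
    [0, 0, -15, 0, 0, 0],
    [0, 0, -12, 0, 0, 0],
    [0, 0, -10, 0, 0, 0],
    [0, 0, -8, 0, 0, 0],
    [0, 0, 0, 0, 0, 0],
  ],
)

```text
clock: 3.48
tool_pos: [0.4584, -0.2727, 0.0376]
orientation: [179.9, 0.1, -82.4]
force: [-0.0, 0.3, 0.2]
opening: 0.0873
```

servo_tool(
  rows=[
    [0, 0, 0, 0, 0, 0],
    [0, 0, 0, 0, 0, 0],
    [0, 0, 0, 0, 0, 0],
    [0, 0, 0, 0, 0, 0],
    [0, 0, 0, 0, 0, 0],
  ],
  fingers=10,
)

```text
clock: 3.9
tool_pos: [0.4596, -0.273, 0.0396]
orientation: [-179.9, -0.0, -82.4]
force: [-0.4, -0.9, -0.2]
opening: 0.0592
```

servo_tool(
  rows=[
    [0, 0, 0, 0, 0, 0],
    [0, 0, 0, 0, 0, 0],
    [0, 0, 0, 0, 0, 0],
    [0, 0, 0, 0, 0, 0],
    [0, 0, 0, 0, 0, 0],
  ],
)

```text
clock: 4.32
tool_pos: [0.4593, -0.273, 0.039]
orientation: [180.0, -0.0, -82.4]
force: [-0.9, -0.0, 1.2]
opening: 0.0258
```

servo_tool(
  rows=[
    [0, 0, 0, 0, 0, 0],
    [0, 0, 0, 0, 0, 0],
    [0, 0, 0, 0, 0, 0],
    [0, 0, 0, 0, 0, 0],
    [0, 0, 0, 0, 0, 0],
  ],
  fingers=5,
)

```text
clock: 4.73
tool_pos: [0.4593, -0.273, 0.039]
orientation: [180.0, 0.0, -82.4]
force: [0.7, -0.0, -0.3]
opening: 0.0199
```

servo_tool(
  rows=[
    [0, 0, 2, 0, 0, 0],
    [0, 0, 5, 0, 0, 0],
    [0, 0, 8, 0, 0, 0],
    [0, 0, 10, 0, 0, 0],
    [0, 0, 15, 0, 0, 0],
  ],
)

```text
clock: 5.15
tool_pos: [0.4587, -0.2728, 0.0795]
orientation: [179.9, 0.0, -82.4]
force: [0.5, 0.4, -0.4]
opening: 0.0202
```

```bash
python3 - <<'E'
from h import *
o=ctrl.get_obs(); print(o['tool_pos'],o['orientation'],o['force'],o['opening'])
snap('side','s2'); cv2.imwrite('pics/s2c.png',cv2.resize(load('s2')['p'][220:420,240:440,::-1],None,fx=3,fy=3))
E
```

```text
[ 0.45872379 -0.27283258  0.07948819] [ 1.79926390e+02  3.20368811e-02 -8.24200047e+01] [ 0.54903297  0.43799839 -0.37885555] 0.020233466674743482
```

View pics/s2c.png

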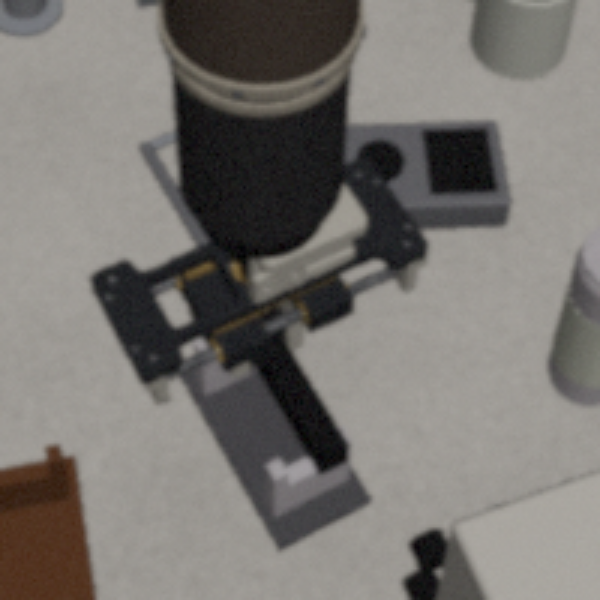

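servo_tool(
  rows=[
    [1, 10, 14, 0, 0, -0.88],
    [1, 10, 14, 0, 0, -0.88],
    [1, 10, 14, 0, 0, -0.88],
    [1, 10, 14, 0, 0, -0.88],
    [1, 10, 14, 0, 0, -0.88],
  ],
)

```text
clock: 5.62
tool_pos: [0.4644, -0.2226, 0.1506]
orientation: [-179.9, -0.0, -86.9]
force: [0.1, -0.7, -1.6]
opening: 0.0197
```

servo_tool(
  rows=[
    [1, 10, 14, 0, 0, -0.88],
    [1, 10, 14, 0, 0, -0.88],
    [1, 10, 14, 0, 0, -0.88],
    [1, 10, 14, 0, 0, -0.88],
    [1, 10, 14, 0, 0, -0.88],
  ],
)

```text
clock: 6.03
tool_pos: [0.4692, -0.1725, 0.2207]
orientation: [-179.9, 0.0, -91.3]
force: [0.2, -0.0, -1.7]
opening: 0.0201
```

servo_tool(
  rows=[
    [1, 23, 5, 0, 0, -0.88],
    [1, 23, 5, 0, 0, -0.88],
    [1, 23, 5, 0, 0, -0.88],
    [1, 23, 5, 0, 0, -0.88],
    [1, 20, 5, 0, 0, -0.88],
  ],
)

```text
clock: 6.45
tool_pos: [0.4741, -0.0598, 0.2453]
orientation: [-179.9, 0.0, -95.7]
force: [0.5, -0.6, -1.0]
opening: 0.0197
```

servo_tool(
  rows=[
    [1, 23, 5, 0, 0, -0.88],
    [1, 23, 5, 0, 0, -0.88],
    [1, 20, 5, 0, 0, -0.88],
    [1, 15, 5, 0, 0, -0.88],
    [0, 0, 0, 0, 0, -0.88],
  ],
)

```text
clock: 6.87
tool_pos: [0.4789, 0.0221, 0.2659]
orientation: [-179.9, 0.1, -99.9]
force: [-0.4, -0.1, -0.2]
opening: 0.0198
```

```bash
python3 - <<'E'
from h import *
o=ctrl.get_obs(); print(o['tool_pos'],o['orientation'],o['force'],o['opening'])
snap('side','s3'); snap('top','t3'); a=cv2.resize(load('s3')['p'][70:220,240:360,::-1],None,fx=4,fy=4,interpolation=2);b=cv2.resize(load('t3')['p'][150:300,180:260,::-1],None,fx=4,fy=4,interpolation=2)
cv2.imwrite('pics/c3.png',np.hstack([a,b]))
E
```

```text
[0.47891602 0.02213182 0.26588891] [-1.79853743e+02  1.00353231e-01 -9.99365492e+01] [-0.4277523  -0.12420131 -0.20375927] 0.019778716448117815
```

View pics/c3.png

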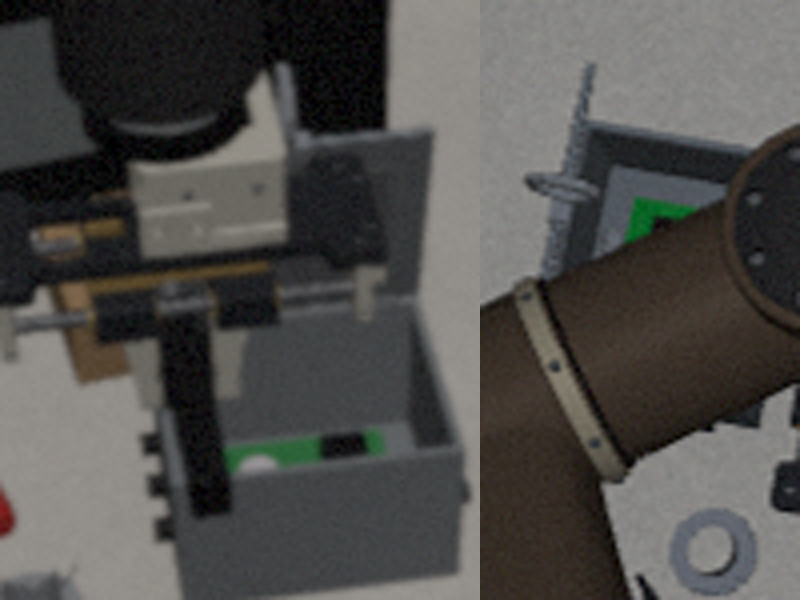

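```bash
python3 - <<'E'
from h import *
snap('wrist','w3'); P=cloud('w3'); 
print(P[115:280:15,310].round(4)); 
for v in (130,200,260):print(v,[tuple(P[v,u].round(3)) for u in range(285,336,6)])
print(P[360:380:5,313].round(3))
T=cloud('t3'); print('forearm z',T[240:270:10,200:260:15,2].round(2)); print('arm lowest near',np.nanmin(T[180:290,195:270,2][T[180:290,195:270,2]>.34]))
S=cloud('s3').reshape(-1,3); psi=np.radians(-10.1); bx=np.array([np.cos(psi),np.sin(psi)]);by=np.array([-bx[1],bx[0]])
q=S[(abs(S[:,:2]@bx-.5505)<.01)&(S[:,2]>.268)&(S[:,2]<.33)&(abs(S[:,:2]@by-.318)<.035)]; print('ring side',len(q),q.mean(0) if len(q) else 0, q[:,2].min(),q[:,2].max())
E
```

```text
[[ 0.4653 -0.0585  0.2966]
 [ 0.4661 -0.0538  0.2961]
 [ 0.467  -0.0489  0.296 ]
 [ 0.4678 -0.044   0.2957]
 [ 0.4687 -0.0389  0.2958]
 [ 0.4697 -0.0338  0.2956]
 [ 0.4706 -0.0285  0.2957]
 [ 0.4716 -0.0232  0.2962]
 [ 0.4725 -0.0177  0.2961]
 [ 0.4735 -0.012   0.2961]
 [ 0.4746 -0.0063  0.2962]]
130 [(np.float64(0.474), np.float64(-0.055), np.float64(0.297)), (np.float64(0.472), np.float64(-0.055), np.float64(0.296)), (np.float64(0.47), np.float64(-0.055), np.float64(0.295)), (np.float64(0.468), np.float64(-0.054), np.float64(0.296)), (np.float64(0.466), np.float64(-0.054), np.float64(0.295)), (np.float64(0.464), np.float64(-0.053), np.float64(0.296)), (np.float64(0.462), np.float64(-0.053), np.float64(0.297)), (np.float64(0.46), np.float64(-0.053), np.float64(0.295)), (np.float64(0.458), np.float64(-0.052), np.float64(0.297))]
200 [(np.float64(0.479), np.float64(-0.032), np.float64(0.295)), (np.float64(0.477), np.float64(-0.031), np.float64(0.295)), (np.float64(0.475), np.float64(-0.031), np.float64(0.296)), (np.float64(0.473), np.float64(-0.031), np.float64(0.296)), (np.float64(0.
[... 412 characters left out ...]
loat64(0.479), np.float64(-0.009), np.float64(0.297)), (np.float64(0.477), np.float64(-0.008), np.float64(0.295)), (np.float64(0.475), np.float64(-0.008), np.float64(0.296)), (np.float64(0.472), np.float64(-0.008), np.float64(0.296)), (np.float64(0.47), np.float64(-0.008), np.float64(0.296)), (np.float64(0.468), np.float64(-0.007), np.float64(0.296)), (np.float64(0.466), np.float64(-0.007), np.float64(0.296))]
[[0.48  0.034 0.296]
 [0.481 0.036 0.296]
 [0.481 0.038 0.296]
 [0.482 0.041 0.296]]
forearm z [[0.69 0.69 0.68 0.68]
 [0.69 0.68 0.67 0.65]
 [0.68 0.66 0.   0.  ]]
arm lowest near 0.34077998910297125
ring side 93 [0.59533575 0.20741931 0.29472191] 0.27133533086997996 0.312808338051634
```

View pics/w3.png

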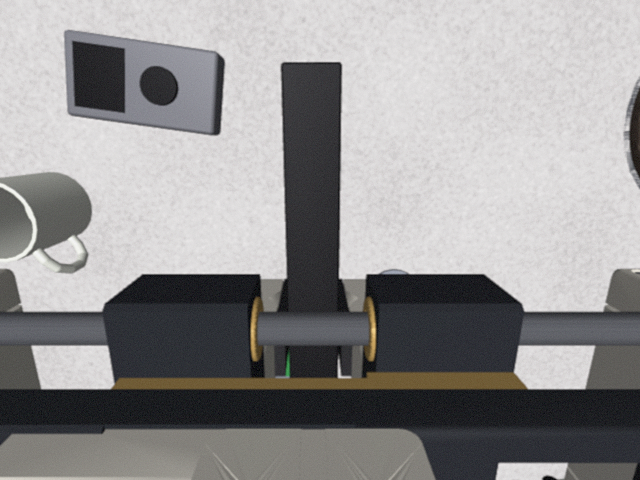

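servo_tool(
  rows=[
    [0, 8, 1.2, 0, 0, 0],
    [0, 8, 1.2, 0, 0, 0],
    [0, 8, 1.2, 0, 0, 0],
    [0, 8, 1.2, 0, 0, 0],
    [0, 6, 1.2, 0, 0, 0],
  ],
)

```text
clock: 7.43
tool_pos: [0.4784, 0.0589, 0.2701]
orientation: [180.0, -0.0, -100.0]
force: [-0.5, -0.2, -1.5]
opening: 0.0199
```

servo_tool(
  rows=[
    [2.95, -0.5, 0, 0, 0, 0],
    [5.9, -1.05, 0, 0, 0, 0],
    [5.9, -1.05, 0, 0, 0, 0],
    [5.9, -1.05, 0, 0, 0, 0],
    [2.95, -0.5, 0, 0, 0, 0],
  ],
)

```text
clock: 7.85
tool_pos: [0.5029, 0.0535, 0.2698]
orientation: [180.0, -0.0, -100.0]
force: [-0.3, 0.1, -0.4]
opening: 0.0199
```

```bash
python3 - <<'E'
from h import *
for i in range(3):
    o=ctrl.get_obs(); print(o['tool_pos'],o['orientation'],o['force'],o['moment'])
    snap('side','s4')
p=load('s4')['p'][60:160,260:360,::-1]; snap('top','t4'); q=load('t4')['p'][150:250,160:260,::-1]
cv2.imwrite('pics/c4.png',np.hstack([cv2.resize(x,None,fx=4,fy=4,interpolation=2) for x in(p,q)]))
E
```

```text
[0.50286028 0.05349324 0.26978192] [ 1.79986153e+02 -2.53431415e-02 -1.00043093e+02] [-0.2787771   0.13211429 -0.40960162] [ 0.05885246 -0.12159322  0.03195224]
[0.50297029 0.05347153 0.26966565] [ 1.79975767e+02 -3.41071997e-02 -1.00054505e+02] [-0.0331677  -0.03283548  0.38503279] [ 0.12833122 -0.23727201  0.01360399]
[0.50246196 0.05346601 0.2696515 ] [ 1.79964559e+02 -3.19794693e-02 -1.00068768e+02] [ 0.46353639  0.23060634 -2.24279373] [ 0.11659625 -0.06366271 -0.02344215]
```

View pics/c4.png

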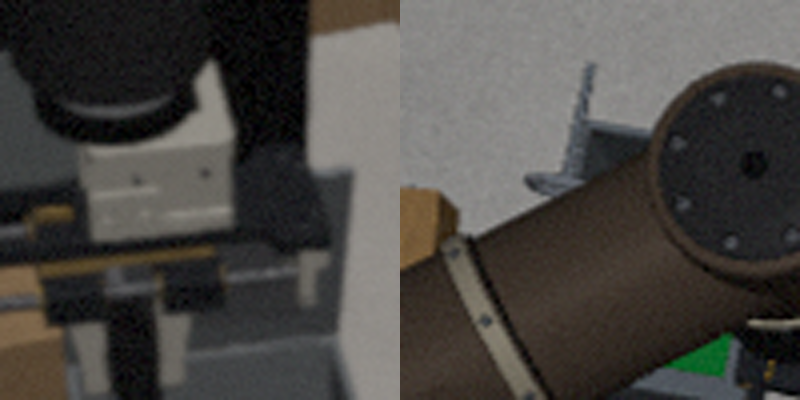

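servo_tool(
  rows=[
    [3, -0.2, 0.5, 0, 0, 0],
    [3, -0.2, 0.5, 0, 0, 0],
    [3, -0.2, 0.5, 0, 0, 0],
    [3, -0.2, 0.5, 0, 0, 0],
    [3, -0.2, 0, 0, 0, 0],
  ],
)

```text
clock: 8.47
tool_pos: [0.5173, 0.0529, 0.2722]
orientation: [-180.0, 0.0, -100.0]
force: [0.0, -0.4, -0.8]
opening: 0.0199
```

servo_tool(
  rows=[
    [4, -0.6, 0, 0, 0, 0],
    [4, -0.6, 0, 0, 0, 0],
    [4, -0.6, 0, 0, 0, 0],
    [4, -0.6, 0, 0, 0, 0],
    [4, -0.6, 0, 0, 0, 0],
  ],
)

```text
clock: 8.88
tool_pos: [0.5373, 0.0498, 0.272]
orientation: [180.0, -0.0, -100.0]
force: [-0.7, -0.4, -1.4]
opening: 0.0197
```

```bash
python3 - <<'E'
from h import *
o=ctrl.get_obs(); print(o['tool_pos'],o['orientation'],o['force'],o['moment'],o['joint_pos'])
snap('side','s5');S=cloud('s5').reshape(-1,3)
psi=np.radians(-10.1); bx=np.array([np.cos(psi),np.sin(psi)]);by=np.array([-bx[1],bx[0]])
q=S[(abs(S[:,:2]@bx-.5505)<.012)&(S[:,2]>.268)&(S[:,2]<.33)&(abs(S[:,:2]@by-.318)<.035)]; print('ring side',len(q),q.mean(0) if len(q) else 0)
E
```

```text
[0.53733158 0.04977727 0.27196445] [ 1.79992548e+02 -4.51395725e-03 -1.00015191e+02] [-0.66187976 -0.36272545 -1.43521957] [ 0.08344811 -0.09387937 -0.01372596] [ 2.61117244e+01  6.17823248e+00 -1.22951157e+01 -7.87878412e-04
 -7.15353319e+01 -3.61266662e+01]
ring side 0 0
```

```bash
python3 - <<'E'
import numpy as np
t=np.linspace(1.39,0.0,14); p=np.c_[.1754*-180*np.cos(t),.9845*-180*np.cos(t),180*np.sin(t)]
for i,d in enumerate(np.diff(p,axis=0)/5): print(i,t[i+1].round(3),d.round(2))
E
```

```text
0 1.283 [-0.66 -3.68 -0.89]
1 1.176 [-0.64 -3.57 -1.29]
2 1.069 [-0.61 -3.41 -1.67]
3 0.962 [-0.57 -3.22 -2.03]
4 0.855 [-0.53 -2.99 -2.36]
5 0.748 [-0.48 -2.72 -2.68]
6 0.642 [-0.43 -2.43 -2.96]
7 0.535 [-0.37 -2.1  -3.2 ]
8 0.428 [-0.31 -1.75 -3.41]
9 0.321 [-0.25 -1.38 -3.58]
10 0.214 [-0.18 -1.   -3.71]
11 0.107 [-0.11 -0.6  -3.8 ]
12 0.0 [-0.04 -0.2  -3.84]
```

servo_tool(
  rows=[
    [-0.7, -3.7, -0.9, 0, 0, 0],
    [-0.7, -3.7, -0.9, 0, 0, 0],
    [-0.7, -3.7, -0.9, 0, 0, 0],
    [-0.7, -3.7, -0.9, 0, 0, 0],
    [-0.7, -3.7, -0.9, 0, 0, 0],
  ],
)

```text
clock: 9.35
tool_pos: [0.5332, 0.0311, 0.2676]
orientation: [-180.0, 0.0, -100.0]
force: [1.5, 1.3, -1.5]
opening: 0.0195
```

servo_tool(
  rows=[
    [-0.6, -3.6, -1.3, 0, 0, 0],
    [-0.6, -3.6, -1.3, 0, 0, 0],
    [-0.6, -3.6, -1.3, 0, 0, 0],
    [-0.6, -3.6, -1.3, 0, 0, 0],
    [-0.6, -3.6, -1.3, 0, 0, 0],
  ],
)

```text
clock: 9.77
tool_pos: [0.5303, 0.0131, 0.2609]
orientation: [180.0, 0.0, -100.0]
force: [0.5, 1.8, -1.9]
opening: 0.0198
```

```bash
cat > cov.py <<'E'
from h import *
import sys
psi=np.radians(-10.1); bx=np.array([np.cos(psi),np.sin(psi)]);by=np.array([-bx[1],bx[0]])
o=ctrl.get_obs(); print(o['tool_pos'],o['orientation'],o['force'],o['moment'])
t=sys.argv[1]
for n in('side','top'):
    snap(n,n+t); S=cloud(n+t).reshape(-1,3); X=S[:,:2]@bx;Y=.3505-S[:,:2]@by;Z=S[:,2]-.113
    r=np.hypot(Y,Z);a=np.arctan2(Z,Y)
    q=(abs(X-.5505)<.085)&(r>.09)&(r<.148)&(a>-.06)&(a<1.5)
    h,e=np.histogram(a[q],np.arange(-.06,1.5,.03)); i=np.argsort(-h)[:4]; print(n,q.sum(),[(e[k].round(2),h[k]) for k in i])
E
python3 cov.py 6; python3 - <<'E'
import sys;sys.path.insert(0,'.')
import os;os.chdir('.')
from h import *
a=load('side6')['p'][60:210,250:370,::-1];b=load('top6')['p'][150:300,180:280,::-1]
cv2.imwrite('pics/c6.png',np.hstack([cv2.resize(x,None,fx=3.6,fy=3.6,interpolation=2) for x in(a,b)]))
E
```

```text
[0.53028462 0.01305044 0.26087306] [ 1.79993812e+02  9.29063246e-04 -1.00010434e+02] [ 0.51351004  1.84096986 -1.90849367] [ 0.4116255  -0.07769184  0.05999604]
side 221 [(np.float64(-0.03), np.int64(67)), (np.float64(-0.06), np.int64(54)), (np.float64(1.2), np.int64(54)), (np.float64(1.23), np.int64(36))]
top 125 [(np.float64(1.26), np.int64(35)), (np.float64(-0.03), np.int64(26)), (np.float64(-0.06), np.int64(24)), (np.float64(1.29), np.int64(16))]
```

View pics/c6.png

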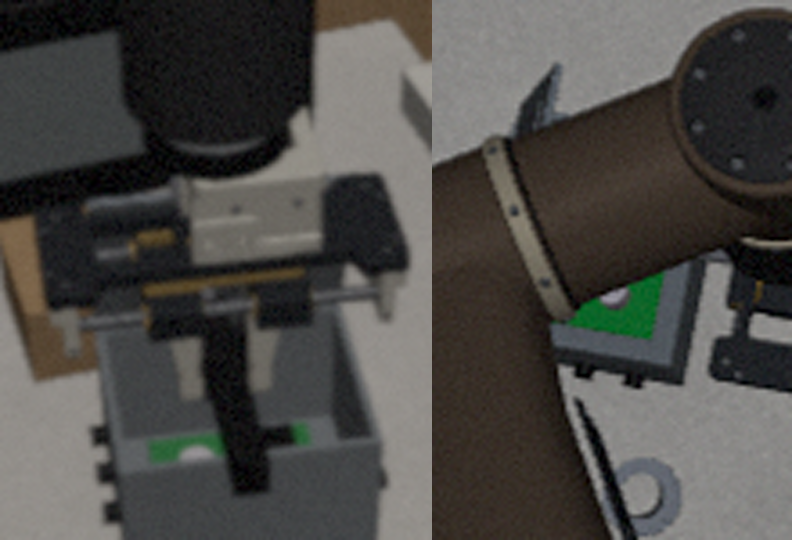

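servo_tool(
  rows=[
    [-0.6, -3.4, -1.7, 0, 0, 0],
    [-0.6, -3.4, -1.7, 0, 0, 0],
    [-0.6, -3.4, -1.7, 0, 0, 0],
    [-0.6, -3.4, -1.7, 0, 0, 0],
    [-0.6, -3.4, -1.7, 0, 0, 0],
  ],
)

```text
clock: 10.28
tool_pos: [0.5273, -0.0039, 0.2523]
orientation: [180.0, 0.0, -100.0]
force: [0.1, 1.7, -3.0]
opening: 0.0199
```

servo_tool(
  rows=[
    [-0.6, -3.2, -2, 0, 0, 0],
    [-0.6, -3.2, -2, 0, 0, 0],
    [-0.6, -3.2, -2, 0, 0, 0],
    [-0.6, -3.2, -2, 0, 0, 0],
    [-0.6, -3.2, -2, 0, 0, 0],
  ],
)

```text
clock: 10.7
tool_pos: [0.5243, -0.0199, 0.2423]
orientation: [180.0, -0.0, -100.0]
force: [1.3, 2.3, -2.0]
opening: 0.0196
```

servo_tool(
  rows=[
    [-0.5, -3, -2.4, 0, 0, 0],
    [-0.5, -3, -2.4, 0, 0, 0],
    [-0.5, -3, -2.4, 0, 0, 0],
    [-0.5, -3, -2.4, 0, 0, 0],
    [-0.5, -3, -2.4, 0, 0, 0],
  ],
)

```text
clock: 11.12
tool_pos: [0.5218, -0.0349, 0.2303]
orientation: [180.0, -0.0, -100.0]
force: [0.7, 1.5, -1.6]
opening: 0.0201
```

servo_tool(
  rows=[
    [-0.5, -2.7, -2.7, 0, 0, 0],
    [-0.5, -2.7, -2.7, 0, 0, 0],
    [-0.5, -2.7, -2.7, 0, 0, 0],
    [-0.5, -2.7, -2.7, 0, 0, 0],
    [-0.5, -2.7, -2.7, 0, 0, 0],
  ],
)

```text
clock: 11.53
tool_pos: [0.5194, -0.0484, 0.2168]
orientation: [180.0, 0.0, -100.0]
force: [0.5, 1.2, -1.2]
opening: 0.0199
```

```bash
python3 cov.py 7; python3 - <<'E'
from h import *
snap('wrist','w7'); P=cloud('w7'); print(P[75:280:25,310].round(4))
E
```

```text
[ 0.5193685  -0.04835754  0.2167687 ] [ 1.79999676e+02  2.21732538e-03 -1.00013419e+02] [ 0.47193146  1.15112185 -1.16666714] [ 0.45702007 -0.12650101  0.04640733]
side 131 [(np.float64(0.78), np.int64(80)), (np.float64(-0.06), np.int64(22)), (np.float64(0.81), np.int64(11)), (np.float64(-0.03), np.int64(9))]
top 257 [(np.float64(0.84), np.int64(107)), (np.float64(0.81), np.int64(62)), (np.float64(0.87), np.int64(53)), (np.float64(-0.06), np.int64(12))]
[[ 0.5039 -0.1394  0.2497]
 [ 0.5052 -0.1321  0.2477]
 [ 0.5066 -0.1243  0.2481]
 [ 0.5081 -0.1163  0.2474]
 [ 0.5096 -0.108   0.2483]
 [ 0.5112 -0.0991  0.247 ]
 [ 0.5127 -0.0904  0.2483]
 [ 0.5144 -0.0811  0.2483]
 [ 0.5162 -0.0712  0.2476]]
```

servo_tool(
  rows=[
    [-0.4, -2.4, -3, 0, 0, 0],
    [-0.4, -2.4, -3, 0, 0, 0],
    [-0.4, -2.4, -3, 0, 0, 0],
    [-0.4, -2.4, -3, 0, 0, 0],
    [-0.4, -2.4, -3, 0, 0, 0],
  ],
)

```text
clock: 12.1
tool_pos: [0.5174, -0.0603, 0.2017]
orientation: [-180.0, 0.0, -100.0]
force: [0.6, 0.2, -0.9]
opening: 0.0199
```

servo_tool(
  rows=[
    [-0.4, -2.1, -3.2, 0, 0, 0],
    [-0.4, -2.1, -3.2, 0, 0, 0],
    [-0.4, -2.1, -3.2, 0, 0, 0],
    [-0.4, -2.1, -3.2, 0, 0, 0],
    [-0.4, -2.1, -3.2, 0, 0, 0],
  ],
)

```text
clock: 12.52
tool_pos: [0.5153, -0.0708, 0.1857]
orientation: [180.0, -0.0, -100.0]
force: [0.3, 1.9, -0.8]
opening: 0.0201
```

servo_tool(
  rows=[
    [-0.3, -1.8, -3.4, 0, 0, 0],
    [-0.3, -1.8, -3.4, 0, 0, 0],
    [-0.3, -1.8, -3.4, 0, 0, 0],
    [-0.3, -1.8, -3.4, 0, 0, 0],
    [-0.3, -1.8, -3.4, 0, 0, 0],
  ],
)

```text
clock: 12.93
tool_pos: [0.5138, -0.0798, 0.1687]
orientation: [180.0, -0.0, -100.0]
force: [0.6, 1.2, -1.4]
opening: 0.0195
```

servo_tool(
  rows=[
    [-0.3, -1.4, -3.6, 0, 0, 0],
    [-0.3, -1.4, -3.6, 0, 0, 0],
    [-0.3, -1.4, -3.6, 0, 0, 0],
    [-0.3, -1.4, -3.6, 0, 0, 0],
    [-0.3, -1.4, -3.6, 0, 0, 0],
  ],
)

```text
clock: 13.35
tool_pos: [0.5124, -0.0867, 0.1507]
orientation: [-180.0, 0.0, -100.0]
force: [0.6, 0.5, -1.4]
opening: 0.0198
```

```bash
python3 cov.py 8; python3 - <<'E'
from h import *
snap('wrist','w8'); P=cloud('w8'); print(P[75:280:25,310].round(4))
E
```

```text
[ 0.5124161  -0.08674945  0.15072274] [-1.79996254e+02  1.88046701e-03 -1.00013208e+02] [ 0.55634889  0.49538837 -1.42448426] [ 0.45997113 -0.18808215 -0.05084395]
side 249 [(np.float64(0.39), np.int64(117)), (np.float64(-0.03), np.int64(47)), (np.float64(0.42), np.int64(44)), (np.float64(-0.06), np.int64(24))]
top 404 [(np.float64(0.39), np.int64(138)), (np.float64(0.42), np.int64(133)), (np.float64(0.45), np.int64(51)), (np.float64(0.36), np.int64(43))]
[[ 0.4968 -0.1781  0.1804]
 [ 0.4981 -0.1705  0.1805]
 [ 0.4995 -0.1626  0.1816]
 [ 0.501  -0.1546  0.182 ]
 [ 0.5025 -0.1463  0.1821]
 [ 0.5041 -0.1373  0.1797]
 [ 0.5056 -0.1286  0.1817]
 [ 0.5073 -0.1195  0.1826]
 [ 0.509  -0.1096  0.1818]]
```

servo_tool(
  rows=[
    [-0.2, -1, -3.7, 0, 0, 0],
    [-0.2, -1, -3.7, 0, 0, 0],
    [-0.2, -1, -3.7, 0, 0, 0],
    [-0.2, -1, -3.7, 0, 0, 0],
    [-0.2, -1, -3.7, 0, 0, 0],
  ],
)

```text
clock: 13.92
tool_pos: [0.5114, -0.0917, 0.1321]
orientation: [-180.0, 0.0, -100.0]
force: [0.1, -0.1, -0.8]
opening: 0.0199
```

servo_tool(
  rows=[
    [-0.1, -0.6, -3.8, 0, 0, 0],
    [-0.1, -0.6, -3.8, 0, 0, 0],
    [-0.1, -0.6, -3.8, 0, 0, 0],
    [-0.1, -0.6, -3.8, 0, 0, 0],
    [-0.1, -0.6, -3.8, 0, 0, 0],
  ],
)

```text
clock: 14.33
tool_pos: [0.5109, -0.0946, 0.1132]
orientation: [180.0, 0.0, -100.0]
force: [-0.5, 0.9, -1.4]
opening: 0.02
```

servo_tool(
  rows=[
    [0, -0.2, -3, 0, 0, 0],
    [0, -0.2, -3, 0, 0, 0],
    [0, -0.2, -3, 0, 0, 0],
    [0, -0.2, -3, 0, 0, 0],
    [0, -0.2, -3, 0, 0, 0],
  ],
)

```text
clock: 14.75
tool_pos: [0.5109, -0.0956, 0.0983]
orientation: [-180.0, 0.0, -100.0]
force: [-0.1, 0.8, 0.0]
opening: 0.0198
```

```bash
python3 cov.py 9; python3 - <<'E'
from h import *
snap('wrist','w9'); P=cloud('w9'); print(P[75:280:25,310].round(4))
E
```

```text
[ 0.51094311 -0.09559963  0.0983008 ] [-1.79995884e+02  1.74251540e-03 -1.00005443e+02] [-0.07785434  0.84395296  0.0044011 ] [ 0.42817453 -0.1064575   0.06197331]
side 331 [(np.float64(0.09), np.int64(140)), (np.float64(0.12), np.int64(121)), (np.float64(-0.03), np.int64(26)), (np.float64(-0.06), np.int64(19))]
top 463 [(np.float64(0.12), np.int64(160)), (np.float64(0.09), np.int64(147)), (np.float64(0.06), np.int64(57)), (np.float64(0.15), np.int64(48))]
[[ 0.4955 -0.1868  0.129 ]
 [ 0.4968 -0.1792  0.1299]
 [ 0.4982 -0.1714  0.1297]
 [ 0.4997 -0.1634  0.1291]
 [ 0.5011 -0.1551  0.1298]
 [ 0.5027 -0.1464  0.1295]
 [ 0.5043 -0.1373  0.1289]
 [ 0.5059 -0.1283  0.1302]
 [ 0.5077 -0.1183  0.1291]]
```

servo_tool(
  rows=[
    [0, 0, -2, 0, 0, 0],
    [0, 0, -2, 0, 0, 0],
    [0, 0, -2, 0, 0, 0],
    [0, 0, -2, 0, 0, 0],
    [0, 0, -2, 0, 0, 0],
  ],
)

```text
clock: 15.32
tool_pos: [0.511, -0.0956, 0.0884]
orientation: [-180.0, 0.0, -100.0]
force: [-0.2, 0.5, -2.0]
opening: 0.0197
```

servo_tool(
  rows=[
    [0, 0, -1, 0, 0, 0],
    [0, 0, -1, 0, 0, 0],
    [0, 0, -1, 0, 0, 0],
    [0, 0, -1, 0, 0, 0],
    [0, 0, 0, 0, 0, 0],
  ],
)

```text
clock: 15.73
tool_pos: [0.5108, -0.0956, 0.0844]
orientation: [180.0, -0.0, -100.0]
force: [-0.4, 0.7, -0.2]
opening: 0.0196
```

```bash
python3 cov.py 10; python3 - <<'E'
from h import *
snap('wrist','w10'); P=cloud('w10'); print(P[75:280:25,310].round(4))
E
```

```text
[ 0.51080402 -0.09562114  0.08437816] [ 1.79985824e+02 -3.87430960e-03 -1.00011076e+02] [-0.39127138  0.71857697 -0.1895376 ] [ 0.26499309 -0.19513724 -0.00437789]
side 324 [(np.float64(0.03), np.int64(182)), (np.float64(0.0), np.int64(80)), (np.float64(0.06), np.int64(34)), (np.float64(-0.06), np.int64(13))]
top 468 [(np.float64(0.03), np.int64(151)), (np.float64(0.0), np.int64(118)), (np.float64(0.06), np.int64(111)), (np.float64(0.09), np.int64(42))]
[[ 0.4957 -0.1866  0.1163]
 [ 0.497  -0.1793  0.1148]
 [ 0.4984 -0.1714  0.1154]
 [ 0.4999 -0.1633  0.1157]
 [ 0.5014 -0.155   0.1156]
 [ 0.5029 -0.1463  0.1158]
 [ 0.5046 -0.1373  0.1154]
 [ 0.5062 -0.1279  0.1154]
 [ 0.508  -0.1181  0.1151]]
```

servo_tool(
  rows=[
    [0, 0, -1, 0, 0, 0],
    [0, 0, -1, 0, 0, 0],
    [0, 0, -1, 0, 0, 0],
    [0, 0, 0, 0, 0, 0],
    [0, 0, 0, 0, 0, 0],
  ],
)

```text
clock: 16.3
tool_pos: [0.511, -0.0956, 0.0816]
orientation: [-180.0, 0.0, -100.0]
force: [-0.0, 0.4, -0.2]
opening: 0.0201
```

```bash
cat > flat.py <<'E'
from h import *
import sys
psi=np.radians(-10.1); bx=np.array([np.cos(psi),np.sin(psi)]);by=np.array([-bx[1],bx[0]])
for _ in range(4):
    o=ctrl.get_obs(); print(o['force'].round(1),o['moment'].round(2)); snap('top','tf')
snap('side','sf')
for n in('tf','sf'):
    S=cloud(n).reshape(-1,3);X=S[:,:2]@bx-.5505;Y=.3505-S[:,:2]@by;Z=S[:,2]
    q=(abs(X)<.08)&(Y>.01)&(Y<.14)&(Z>.09)&(Z<.15); c=np.polyfit(Y[q],Z[q],1); 
    r=abs(Z[q]-np.polyval(c,Y[q]))<.006; print(n,q.sum(),np.polyfit(Y[q][r],Z[q][r],1),'edge z',np.median(Z[q&(Y>.12)]))
E
python3 flat.py
```

```text
[-0.   0.4 -0.2] [ 0.42 -0.21  0.08]
[ 0.3  0.7 -0.4] [ 0.46 -0.15  0.02]
[-0.4  0.9 -1. ] [ 0.47 -0.17  0.01]
[-0.5  0.3 -0.2] [ 0.44 -0.11  0.04]
tf 1400 [-0.00398988  0.11707254] edge z 0.11553070376580155
sf 435 [-0.00183033  0.11666795] edge z 0.11618802385048688
```

servo_tool(
  rows=[
    [0, 0, -1, 0, 0, 0],
    [0, 0, -1, 0, 0, 0],
    [0, 0, 0, 0, 0, 0],
  ],
)

```text
clock: 16.8
tool_pos: [0.5108, -0.0956, 0.0794]
orientation: [180.0, 0.0, -100.0]
force: [0.0, 0.8, 1.0]
opening: 0.0198
```

```bash
python3 flat.py;  python3 - <<'E'
from h import *
snap('wrist','w11'); P=cloud('w11'); print(P[75:280:25,310,2].round(4))
E
```

```text
[0.  0.8 1. ] [ 0.78 -0.04  0.14]
[-1.   0.8  1.7] [ 0.66 -0.03  0.12]
[-1.2  0.9  1. ] [0.76 0.03 0.12]
[-1.2  1.3  0.7] [ 0.69 -0.02  0.14]
tf 1428 [0.00583173 0.11659087] edge z 0.11674496348544117
sf 433 [-0.00238685  0.11660701] edge z 0.11624985074397753
[0.1099 0.1103 0.1093    nan 0.1103 0.1104 0.1103 0.1096 0.1104]
```

servo_tool(
  rows=[
    [0, 0, 3, 0, 0, 0],
    [0, 0, 4, 0, 0, 0],
    [0, 0, 4, 0, 0, 0],
    [0, 0, 3, 0, 0, 0],
    [0, 1, 0, 0, 0, 0],
  ],
)

```text
clock: 17.52
tool_pos: [0.5114, -0.0947, 0.0945]
orientation: [-179.9, 0.0, -100.0]
force: [-0.4, 0.7, -0.9]
opening: 0.0195
```

servo_tool(
  rows=[
    [-3, 0.5, 0, 0, 0, 0],
    [-4, 0.7, 0, 0, 0, 0],
    [-4, 0.7, 0, 0, 0, 0],
    [-4, 0.7, 0, 0, 0, 0],
    [-4, 0.7, 0, 0, 0, 0],
  ],
)

```text
clock: 17.93
tool_pos: [0.4912, -0.0913, 0.0935]
orientation: [180.0, -0.0, -100.0]
force: [0.1, 0.3, -0.8]
opening: 0.02
```

```bash
python3 flat.py
```

```text
[ 0.1  0.3 -0.8] [ 0.08 -0.07 -0.01]
[-1.6  0.9 -1.2] [ 0.13  0.23 -0.01]
[-0.1  0.  -0.7] [ 0.16 -0.1   0.  ]
[-0.7 -0.1 -0.8] [ 0.13 -0.1  -0.01]
tf 1739 [-0.00211677  0.11711608] edge z 0.11639811637484976
sf 407 [-0.00132369  0.11652768] edge z 0.11626402402315306
```

servo_tool(
  rows=[
    [-5, 0.9, 0, 0, 0, 0],
    [-5, 0.9, 0, 0, 0, 0],
    [-5, 0.9, 0, 0, 0, 0],
    [-5, 0.9, 0, 0, 0, 0],
    [-5, 0.9, 0, 0, 0, 0],
  ],
)

```text
clock: 18.6
tool_pos: [0.4662, -0.0868, 0.0936]
orientation: [180.0, -0.0, -100.0]
force: [0.3, 0.2, -1.1]
opening: 0.0199
```

servo_tool(
  rows=[
    [-6, 1, 0, 0, 0, 0],
    [-6, 1, 0, 0, 0, 0],
    [-6, 1, 0, 0, 0, 0],
    [-6, 1, 0, 0, 0, 0],
    [-3, 0.5, 0, 0, 0, 0],
  ],
)

```text
clock: 19.02
tool_pos: [0.4389, -0.0822, 0.0936]
orientation: [180.0, 0.0, -100.0]
force: [1.1, 0.1, -1.6]
opening: 0.0196
```

```bash
python3 flat.py;  python3 - <<'E'
from h import *
snap('wrist','w12'); P=cloud('w12'); print(P[75:280:25,310].round(4))
p=load('sf')['p'][90:330,220:400,::-1];q=load('tf')['p'][160:400,160:400,::-1]
cv2.imwrite('pics/c12.png',np.hstack([cv2.resize(x,None,fx=1.85,fy=1.85,interpolation=2) for x in(p,q)]))
E
```

```text
[ 1.1  0.1 -1.6] [ 0.1  -0.07 -0.07]
[-1.4  0.9 -1.9] [ 0.14  0.15 -0.04]
[ 0.2  0.1 -0.5] [ 0.09 -0.14 -0.02]
[ 0.7  1.1 -1. ] [ 0.07 -0.07  0.02]
tf 2675 [-0.0022271   0.11713558] edge z 0.11627999407645806
sf 1413 [-0.00326428  0.11724001] edge z 0.11618672117949014
[[ 0.4251 -0.1733  0.1249]
 [ 0.4265 -0.1659  0.1239]
 [ 0.4279 -0.1581  0.1237]
 [ 0.4293 -0.1499  0.1242]
 [ 0.4308 -0.1415  0.1238]
 [ 0.4324 -0.1327  0.1235]
 [ 0.434  -0.1237  0.1239]
 [ 0.4357 -0.1144  0.1243]
 [ 0.4374 -0.1046  0.1242]]
```

View pics/c12.png

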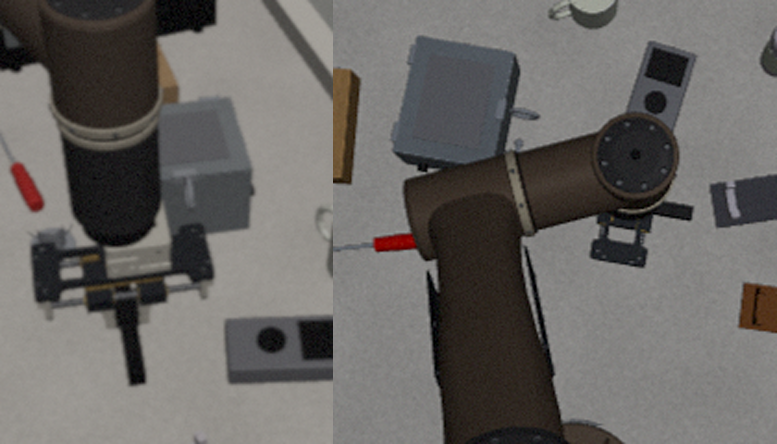

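servo_tool(
  rows=[
    [0, -6, 10, 0, 0, 1],
    [1, -12, 10, 0, 0, 1.2],
    [1, -13, 10, 0, 0, 1.2],
    [1.5, -13, 10, 0, 0, 1.2],
    [1.5, -13, 10, 0, 0, 1.2],
  ],
)

```text
clock: 19.73
tool_pos: [0.4451, -0.1399, 0.144]
orientation: [180.0, -0.0, -94.1]
force: [-0.5, -0.3, -1.0]
opening: 0.0198
```

servo_tool(
  rows=[
    [1.5, -14, 1, 0, 0, 1.2],
    [1.5, -14, 1, 0, 0, 1.2],
    [1.5, -14, 1, 0, 0, 1.2],
    [1.5, -14, 1, 0, 0, 1.2],
    [1.5, -14, 1, 0, 0, 1.2],
  ],
)

```text
clock: 20.15
tool_pos: [0.4526, -0.2101, 0.1485]
orientation: [180.0, 0.0, -88.2]
force: [0.1, -0.4, -2.1]
opening: 0.0201
```

servo_tool(
  rows=[
    [1.5, -14, 0, 0, 0, 1.2],
    [1.5, -14, 0, 0, 0, 1.2],
    [1.5, -14, 0, 0, 0, 1.2],
    [1.5, -14, 0, 0, 0, 1.2],
    [1.5, -8, 0, 0, 0, 1],
  ],
)

```text
clock: 20.57
tool_pos: [0.46, -0.2747, 0.1482]
orientation: [180.0, 0.0, -82.4]
force: [-0.2, -0.0, -1.2]
opening: 0.0197
```

```bash
python3 - <<'E'
from h import *
o=ctrl.get_obs();print(o['tool_pos'],o['orientation'])
snap('wrist','w13'); P=cloud('w13'); print(P[75:280:25,310].round(4))
E
```

```text
[ 0.46003985 -0.27465441  0.14820951] [ 1.79967296e+02  9.72213917e-04 -8.23915855e+01]
[[ 0.4732 -0.3661  0.1786]
 [ 0.4722 -0.3586  0.1781]
 [ 0.4711 -0.3506  0.1786]
 [ 0.4701 -0.3424  0.1789]
 [ 0.469  -0.3339  0.1781]
 [ 0.4678 -0.3252  0.1786]
 [ 0.4666 -0.3161  0.1788]
 [ 0.4654 -0.3068  0.1793]
 [ 0.4641 -0.297   0.1793]]
```

View pics/w13.png

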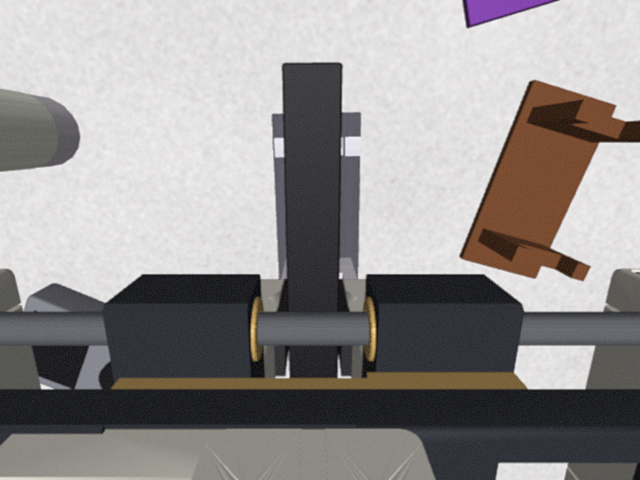

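servo_tool(
  rows=[
    [-0.4, 0.8, -15, 0, 0, 0],
    [-0.3, 0.8, -18, 0, 0, 0],
    [0, 0, -18, 0, 0, 0],
    [0, 0, -18, 0, 0, 0],
    [0, 0, -15, 0, 0, 0],
  ],
)

```text
clock: 21.03
tool_pos: [0.4589, -0.2716, 0.0632]
orientation: [180.0, 0.0, -82.4]
force: [-1.0, -0.8, -1.7]
opening: 0.0197
```

servo_tool(
  rows=[
    [0, 0, -8, 0, 0, 0],
    [0, 0, -6, 0, 0, 0],
    [0, 0, -5, 0, 0, 0],
    [0, 0, -3, 0, 0, 0],
    [0, 0, -2, 0, 0, 0],
  ],
)

```text
clock: 21.45
tool_pos: [0.4595, -0.2718, 0.0407]
orientation: [-180.0, -0.0, -82.4]
force: [0.6, -0.0, -0.9]
opening: 0.0198
```

servo_tool(
  rows=[
    [0, 0, -0.5, 0, 0, 0],
    [0, 0, 0, 0, 0, 0],
    [0, 0, 0, 0, 0, 0],
  ],
)

```text
clock: 21.7
tool_pos: [0.4595, -0.2718, 0.0405]
orientation: [-180.0, -0.0, -82.4]
force: [-0.5, -0.2, -0.9]
opening: 0.0192
```

servo_tool(
  rows=[
    [-0.2, -1.2, 0, 0, 0, 0],
    [0, 0, -0.7, 0, 0, 0],
    [0, 0, -0.7, 0, 0, 0],
    [0, 0, 0, 0, 0, 0],
    [0, 0, 0, 0, 0, 0],
  ],
)

```text
clock: 22.12
tool_pos: [0.4593, -0.2731, 0.0391]
orientation: [-180.0, -0.0, -82.4]
force: [-1.1, 1.0, 4.2]
opening: 0.0198
```

```bash
python3 - <<'E'
from h import *
for i in range(3):
    o=ctrl.get_obs();print(o['tool_pos'],o['force'],o['moment'])
    snap('wrist','w14')
E
```

```text
[ 0.45931595 -0.27305354  0.03907563] [-1.11296566  0.98997508  4.22082266] [ 0.15243445  0.19124161 -0.06769568]
[ 0.45930874 -0.27303753  0.03902635] [-0.9105225   2.06333507  3.21393174] [ 0.10119198  0.18462063 -0.07545193]
[ 0.45933854 -0.27303585  0.03902534] [-0.17232072  2.00763384  3.07066335] [ 0.18624053  0.18394848 -0.08910304]
```

Seated (3–4 N upward). Release and retreat.

servo_tool(
  rows=[
    [0, 0, 0, 0, 0, 0],
    [0, 0, 0, 0, 0, 0],
    [0, 0, 0, 0, 0, 0],
    [0, 0, 0, 0, 0, 0],
    [0, 0, 0, 0, 0, 0],
  ],
  fingers=80,
)

```text
clock: 22.68
tool_pos: [0.4589, -0.2729, 0.0385]
orientation: [180.0, 0.0, -82.4]
force: [0.4, -0.3, -0.7]
opening: 0.0478
```

servo_tool(
  rows=[
    [0, 0, 0, 0, 0, 0],
    [0, 0, 0, 0, 0, 0],
    [0, 0, 0, 0, 0, 0],
    [0, 0, 0, 0, 0, 0],
    [0, 0, 0, 0, 0, 0],
  ],
)

```text
clock: 23.1
tool_pos: [0.459, -0.2729, 0.0387]
orientation: [-180.0, 0.0, -82.4]
force: [-0.3, 0.2, -0.1]
opening: 0.0779
```

servo_tool(
  rows=[
    [0, 0, 0, 0, 0, 0],
    [0, 0, 0, 0, 0, 0],
    [0, 0, 0, 0, 0, 0],
    [0, 0, 5, 0, 0, 0],
    [0, 0, 10, 0, 0, 0],
  ],
)

```text
clock: 23.52
tool_pos: [0.4581, -0.2727, 0.0532]
orientation: [179.9, 0.0, -82.4]
force: [0.2, -0.1, -0.5]
opening: 0.0804
```

servo_tool(
  rows=[
    [0, 0, 15, 0, 0, 0],
    [0, 0, 25, 0, 0, 0],
    [0, 0, 30, 0, 0, 0],
    [0, 0, 35, 0, 0, 0],
    [0, 0, 35, 0, 0, 0],
  ],
)

```text
clock: 23.93
tool_pos: [0.4585, -0.2729, 0.1961]
orientation: [-180.0, -0.0, -82.4]
force: [1.3, -0.4, 0.4]
opening: 0.0801
```

servo_tool(
  rows=[
    [-10, 0, 25, 0, 0, 0],
    [-10, 0, 25, 0, 0, 0],
    [-10, 0, 25, 0, 0, 0],
    [-5, 0, 10, 0, 0, 0],
    [0, 0, 0, 0, 0, 0],
  ],
)

```text
clock: 24.35
tool_pos: [0.4242, -0.2735, 0.2827]
orientation: [-179.7, -0.2, -82.4]
force: [1.0, 0.5, -0.5]
opening: 0.08
```

```bash
python3 flat.py; python3 - <<'E'
from h import *
o=ctrl.get_obs();print(o['tool_pos'],o['qvel'].round(2),o['opening'])
snap('wrist','w15')
p=load('sf')['p'][90:410,230:470,::-1];q=load('w15')['p'][:,:,::-1]
cv2.imwrite('pics/c15.png',np.hstack([cv2.resize(p,(360,480)),cv2.resize(q,None,fx=.68,fy=1)[:480]]))
E
```

```text
[ 1.   0.5 -0.5] [ 0.06 -0.05 -0.01]
[-0.8  0.3 -2. ] [ 0.04 -0.    0.01]
[ 0.3  0.2 -0.6] [ 0.1  -0.02 -0.03]
[ 1.   0.1 -1.2] [0.04 0.02 0.01]
tf 2670 [-0.00176077  0.11705337] edge z 0.11625796868800153
sf 337 [0.00401288 0.11612284] edge z 0.116273189084166
[ 0.42367548 -0.2727018   0.27748146] [-0.    0.37  0.23  0.12 -0.09 -0.09] 0.08009095505222598
```

View pics/c15.png

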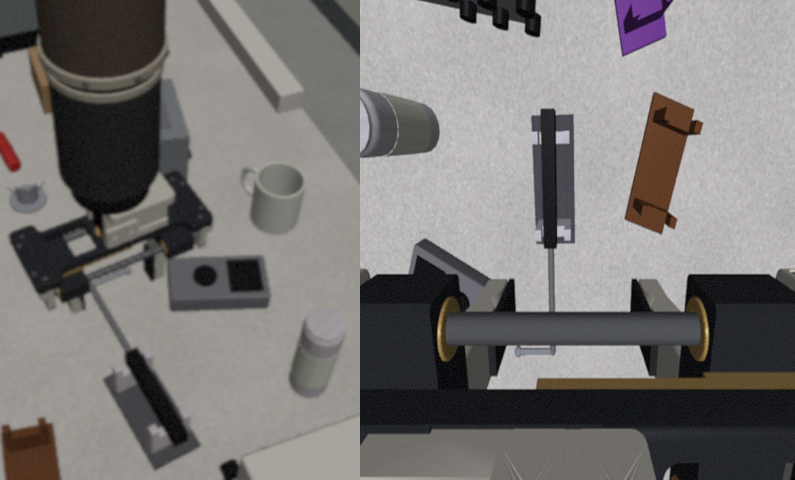

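```bash
python3 - <<'E'
from h import *
P=cloud('w15')
x,y,z=P[...,0],P[...,1],P[...,2]
for n in('w1','w15'):
    P=cloud(n)[90:300,230:400].reshape(-1,3); q=P[(P[:,2]>.066)&(P[:,2]<.075)]; print(n,cv2.minAreaRect((q[:,:2]*1000).astype(np.float32)),q[:,2].mean(), np.polyfit(q[:,1],q[:,2],1)[0])
P=cloud('w15')[340:365,225:300].reshape(-1,3); q=P[(P[:,2]>.03)&(P[:,2]<.09)]; 
if 1:
    P=cloud('w15')[340:362]; m=(P[...,2]>.03)&(P[...,2]<.09)&(P[...,0]>.43)&(P[...,0]<.51); q=P[m]; print('pin',len(q),q.min(0),q.max(0),np.polyfit(q[:,0],q[:,2],1))
a,b=load('top0')['p'].astype(int),load('tf')['p'].astype(int); d=abs(a-b).max(-1)>60
for n,(u0,u1,v0,v1) in dict(meter=(312,360,178,242),can=(388,420,168,205),mug=(272,318,138,180),carton=(120,178,192,262),driver=(148,218,282,300),reel=(225,252,275,302),stick=(318,424,248,285)).items(): print(n,d[v0:v1,u0:u1].sum())
print(ctrl.get_obs()['qvel'].round(2)); ctrl.close_job()
E
```

```text
w1 ((460.0009765625, -299.5180969238281), (52.48676681518555, 139.6082763671875), 8.94587516784668) 0.07030847325293552 -0.0001956240553691181
w15 ((457.6121826171875, -299.7436828613281), (48.03504943847656, 138.79278564453125), 7.611727237701416) 0.0702400624843047 0.000467517530590573
pin 463 [ 0.43116582 -0.11150906  0.05506289] [ 0.50147589 -0.08895162  0.06570107] [-0.00195046  0.06222907]
meter 893
can 0
mug 0
carton 0
driver 0
reel 0
stick 1632
[-0.06  0.14  0.22  0.06 -0.03  0.07]
the job is handed in; nothing more can be done
```

The cover is fully shut, the stick is back in both forks of its stand and released, and the job was handed in at about 25 s of the 58 s allowed.

I gripped the stick by its handle and put the pin sideways through the eye. I then swung the cover down along its arc at about 0.25 rad/s until it met the stop, and the pin pressed on it with only a few newtons. After unhooking sideways I laid the stick back and backed the gripper off.

What the last checks showed:
- **Cover:** its top face sits at 116 mm with a slope of about 0, so it is shut. It stayed so after unhooking.
- **Stick:** the handle is level with its top at 70 mm, the same height as at the start. Its measured centre is within about 3 mm and its angle within about 1.5° of the start. The pin lies level.
- **Bystanders:** the can, mug, carton, screwdriver and reel show no pixel change. The meter and stick areas did differ between the first and last top pictures. I put this down to the arm standing over them, and the last side and wrist pictures show both where they should be, but I did not measure the meter's final position.
- **Hooking:** the gripper hid the hook from the cameras during insertion, so I placed it by calculation. The cover following the pin with the expected slack of about 12 mm confirmed it was through the eye.

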